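Rub a charging strip and hold it in the charge meter's guard slot

ROBOT

A 7-joint arm with a two-finger parallel gripper is mounted at the origin on the work surface. World frame = base frame: x ahead of the robot, y to its left, z up, the work surface at z = 0. Lengths are in mm, angles in rad, forces in N, time in s.
With the tool pointing down it reaches from about 425 to 875 mm from the base axis. Payload 9.9 kg.
Tool frame: the origin (TCP) lies on the centre line of the jaws, within the pads' length; the fingertips stand 8 mm ahead of it and the grasp point (between the pads) lies 11 mm behind it; z points along the fingers, y is the line along which they close (so a half turn about z gives the same grasp; the last joint's range is limited). The gripper opens to 85 mm and grips with 20 to 120 N. Pads are 22 mm wide; open, the fingers measure 114 mm over their backs; the gripper's body (76 mm by 85 mm) begins 54 mm behind the grasp point. The pads swing forward as they close: fully open they stand 13 mm farther back than shut.
Start: joints at [-1.378, 0.576, 0.025, 1.437, -0.015, 1.129, -0.057], TCP at [184.456, 649.311, 239.289] pointing down, gripper open.
Joint ranges: [-2.76, 2.76], [-0.34, 2.15], [-1.52, 1.57], [0.19, 2.46], [-1.09, 4.23], [0.17, 1.99], [-2.82, 2.82]. Speed limits (rad/s): [2.22, 2.22, 3.01, 3.01, 3.14, 3.14, 3.14].

INTERFACE

Orientations are given as a unit quaternion [x, y, z, w].
In Python, from station import status, get_image, order gives the robot as it stands.
- The arm moves only by the shell command python3 -m creep 'ROWS' [OPENING]. ROWS is JSON, a list of rows, each a list of 2 entries, a list of its own where there are three numbers: the shift along the tool's x, y, z in cm, then the turn, a rotation vector about the tool's x, y, z in rad. In form: [[[tx, ty, tz], [rx, ry, rz]], ...]. A call has 1 to 8 rows; each row is the pose to reach, as a shift and turn from the pose commanded when the call began, along the tool's axes at that moment; what a row does not reach only later rows make up. A row lasts 1/12 s, in which the tool goes at most 41.7 mm and 7.16 degrees, less where a joint would pass 70% of its speed; a pose out of reach is approached as far as the arm can. A call with a gripper value outside its range is refused whole. OPENING is the finger opening in cm, from 0 to 8.54, set as the call begins (- or left out, the last holds). The fingers move at their own pace and stop on an object; the grip force is fixed at half the most. Time passes only in rows, so rows that repeat a pose let the fingers close. It gives the time, the measured TCP pose, the force, the opening and the grip force at its end, in the units of the state.
- status.get_obs(): the state, without advancing time (a new reading comes with each control period).
- get_image(name): name is "scene" or "top"; returns a dict with "pixels" (480x640x3 uint8, blue, green, red), "mtx" (3x3 intrinsics, pixels), "R" (3x3) and "t" (3): a world point X has camera coordinates R X + t. Camera axes: x right, y down, z forward; pixel columns grow to the right and rows downward; lengths in mm; the calibration is good to about 2 mm. A picture is of the moment at which its call begins. There is no depth.
- order.hand_in(): hands the job in; it is judged then, once.
The state is a dict: "time": time; "joints": joint angles; "joint_vel": joint speeds; "tau": joint torques, N m; "eef_pos": TCP position; "ee_rot": TCP orientation; "wrist_force": force on the tool from outside, world axes, zero at the start; "ft_torque": the same for the moment, N m; "finger_gap": finger opening in mm; "grasp_force": force on a finger pad.
Only numpy, scipy, OpenCV 4.12 (cv2) and the standard library are available. Lean on these libraries where they do the work, as an engineer would, in place of code of your own. Each camera call takes 0.05 s, during which the arm holds its last target. There are 200 camera calls.

TASK

Draw the flat strip (not the round rod) out of the wooden rack and rub its foot along the sprung rubber pad, from the end with the upright stop to the open end, keeping the pad pressed part of the way down all along but never bottomed. Then lower the strip upright through the slot in the charge meter's hood and finish still holding it there, gripped and motionless, its foot about 20 mm above the brass plate. Never let the strip touch the plate, and leave the round rod and the other things on the bench where they are.

Things in the scene. Friction and masses are not known exactly. Their poses are not given: they have to be found in the camera images.
- strip: Loose flat charging strip, about 70 g: white plastic blade 10 mm thick (own x), 30 mm wide (own y), 80 mm long, below a black rectangular handle 20 (x) x 36 (y) x 45 mm tall. Origin: centre of the foot's lowest line; own z runs up to the handle, whose underside is at z = 80 mm, top at 125 mm. Starts upright, hanging by the handle's underside in either opening of the rack.
- strip_foot (a point): The strip's origin: centre of the lowest line of its bullnosed (5 mm radius) foot; 15 mm above the bench at the start. The blade has up to 2 mm of play in the rack's opening.
- strip_handle (a point): Point inside the strip's handle, 106 mm above the foot on the strip's axis, a good height to grip it (fingers closing on the 20 mm thickness, along the strip's own x).
- rod: Loose round rod in the rack's other opening, a bystander: white rod of 12 mm diameter, 80 mm long, with a round black handle of 28 mm diameter and 45 mm tall. Origin at the rod's lower end.
- rack: Fixed wooden rack, 90 (own x) x 170 (own y) x 95 mm tall, with two openings 14 (x) x 33 mm (y), 45 mm either side of its middle along y. Origin: centre of its underside on the bench; z up.
- pad_top (a point): Centre of the top face of the sprung pad, a level rubber-faced plate 130 mm long (own x) x 50 mm wide (own y), z up, 47 mm above the bench at rest; it moves down with the pad. At its -x end a grey stop 56 mm wide stands, face 74 mm from this point, top 68 mm above the bench; the +x end is open. The base, 64 mm wide, reaches from x = -95 to +85 mm, fixed.
- pad (a joint): How far the sprung pad is pressed down, m: 0 at rest, 0.015 bottomed. The push needed is about 0.7 N to start and 0.25 N more per mm (about 2.5 N at 7 mm). It stays level and springs back up.
- meter: Fixed charge meter: grey box 150 (own x) x 130 (own y) x 42 mm tall with a clear-walled guard hood on it, 120 (x) x 100 (y) mm, with an aluminium top whose upper face is 120 mm above the bench. Origin: centre of its underside on the bench; z up.
- slot (a point): Centre of the slot in the hood's top, at the level of the upper face (120 mm above the bench). The slot is 12 mm wide (own x) and 32 mm long (own y), square-edged, through the 6 mm thick top; z up. 2 mm wider and longer than the blade.
- plate: Fixed round brass pick-up plate inside the hood, 60 mm in diameter, 4 mm thick, straight below the slot. Origin at the centre of its underside; its top lies 50 mm above the bench, 70 mm below the hood's upper face.
- dropper: Bystander: brown glass bottle, 40 mm diameter, 85 mm tall. Origin at the centre of its base.
- beaker: Bystander: white cup-shaped beaker, 66 mm across the rim, 90 mm tall. Origin at the centre of its base.
- supply: Bystander: black power pack with a pale label on top, 100 x 75 x 65 mm. Origin at the centre of its base.
Things that resemble listed ones, but are neither listed nor needed, are in the scene too. What is shaped like the strip but green or purple is not meant.

How it is judged (in metres and radians):
On the way, in this order (a step that is already met when the one before it is completed fails the run):
1. the strip's foot presses the pad down near its stop end (x of strip_foot in the frame of pad_top between -0.062 and -0.03 m and y of strip_foot in the frame of pad_top between -0.03 and 0.03 m and value of joint pad between 0.002 and 0.0135 m and contact force between strip and pad above 0.3 N), for 0.06 s.
2. still pressed, it has been rubbed over the second fifth (x of strip_foot in the frame of pad_top between -0.03 and -0.01 m and y of strip_foot in the frame of pad_top between -0.03 and 0.03 m and value of joint pad between 0.002 and 0.0135 m and contact force between strip and pad above 0.3 N), for 0.06 s.
3. still pressed, over the middle (x of strip_foot in the frame of pad_top between -0.01 and 0.01 m and y of strip_foot in the frame of pad_top between -0.03 and 0.03 m and value of joint pad between 0.002 and 0.0135 m and contact force between strip and pad above 0.3 N), for 0.06 s.
4. still pressed, over the fourth fifth (x of strip_foot in the frame of pad_top between 0.01 and 0.03 m and y of strip_foot in the frame of pad_top between -0.03 and 0.03 m and value of joint pad between 0.002 and 0.0135 m and contact force between strip and pad above 0.3 N), for 0.06 s.
5. still pressed, it reaches the open end of the pad (x of strip_foot in the frame of pad_top between 0.03 and 0.062 m and y of strip_foot in the frame of pad_top between -0.03 and 0.03 m and value of joint pad between 0.002 and 0.0135 m and contact force between strip and pad above 0.3 N), for 0.06 s.
At the end, for the whole second after the job is handed in: The strip is still gripped by the fingers and still, upright within 0.1 rad, its blade through the hood's slot with the foot 38 to 64 mm below the hood's upper face (6 to 32 mm above the brass plate), not touching the plate; rod, bottle, beaker and power pack within 30 mm of where they were (z of strip_foot in the frame of slot between -0.064 and -0.038 m and x of strip_foot in the frame of slot between -0.012 and 0.012 m and y of strip_foot in the frame of slot between -0.012 and 0.012 m and angle between strip's own z axis and vertical below 0.1 rad and contact force between the fingers and strip above 2 N and linear speed of strip below 0.02 m/s and contact force between strip and plate below 0.2 N and distance of each of rod, dropper, beaker, supply from where it was at the start of the episode below 0.03 m); the arm keeps its last pose, push and grip.
It fails at once if the pad is bottomed (pressed 14.3 mm or more) (value of joint pad above 0.0143 m).
It fails at once if the strip touches the brass plate (contact force between strip and plate above 0.3 N).
It fails at once if the round rod, bottle, beaker or power pack is disturbed (moved over 30 mm) (distance of any of rod, dropper, beaker, supply from where it was at the start of the episode above 0.03 m).
It also fails if it takes over 54 s, if anything falls off the work surface, if the arm or the gripper's body presses on something with over 40 N, if the wrist force passes 120 N, or if a joint passes its speed limit or range.

## Working session

There is one attempt and no reset: what is moved stays moved. The work goes in short steps, Python scripts to look and compute and a shell command to move; the robot and the scene stay as the last step left them, time stands still between calls to the robot, and variables do not carry over. Pictures are saved under pics/ and viewed, at most 10 in all, crops included, and the job is handed in when it is done.

```bash
mkdir -p pics; ls; python3 - <<'E'
from station import status,get_image
import cv2,numpy as np,pickle
o=status.get_obs();print(o)
d={}
for n in("scene","top"):
    d[n]=get_image(n);cv2.imwrite(f"pics/{n}0.png",d[n]["pixels"]);print(n,d[n]["mtx"],d[n]["R"],d[n]["t"])
pickle.dump(d,open("im0.pkl","wb"))
E
```

```text
pics
{'time': 0.0, 'joints': array([-1.37779349,  0.57656283,  0.02485486,  1.43793324, -0.01495969,
        1.12897706, -0.05648644]), 'joint_vel': array([ 0.00083002,  0.00047105,  0.00152224,  0.00026183, -0.00077588,
       -0.00027345,  0.00088302]), 'tau': array([-5.94985959e-04, -7.65765524e+01,  2.25037716e+00, -2.85961568e+01,
        1.53711636e-02,  1.28614646e-02,  3.97068618e-05]), 'eef_pos': array([184.35618501, 648.87339491, 238.41333947]), 'ee_rot': array([ 1.37932441e-01,  9.90441277e-01, -8.46491938e-04, -5.12548043e-05]), 'wrist_force': array([ 0.25106019, -0.38397703,  0.93055399]), 'ft_torque': array([-0.03134987, -0.01052107,  0.03026728]), 'grasp_force': 0.0, 'finger_gap': 85.20972508922415}
scene [[525.27661745   0.         315.72585298]
 [  0.         525.27661745 245.55842401]
 [  0.           0.           1.        ]] [[-0.73787769  0.67493351  0.00112557]
 [ 0.43608097  0.47802132 -0.76244935]
 [-0.51514067 -0.56210352 -0.64704692]] [ 419.97934722 -219.86660425 1444.36622879]
top [[591.40776711   0.         318.90334335]
 [  0.         591.40776711 245.57796162]
 [  0.           0.           1.        ]] [[-1.00732661e-02 -9.99949187e-01  3.89693919e-04]
 [-9.96370364e-01  1.00042698e-02 -8.45340917e-02]
 [ 8.45258977e-02 -1.23981387e-03 -9.96420511e-01]] [  73.81347126  647.45312125 1175.60986734]
```

View pics/scene0.png

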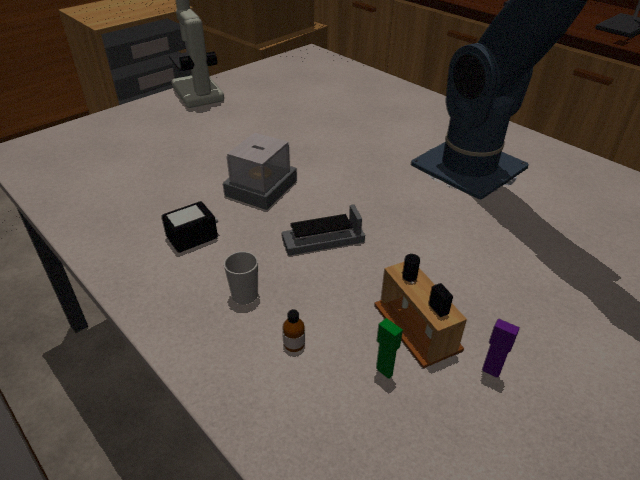

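View pics/top0.png

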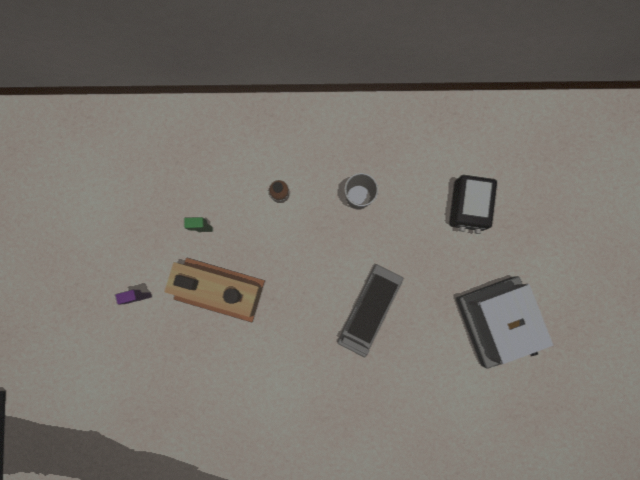

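The scene view shows the strip handle (black box) at (440,298), the rod at (411,267), the pad with its stop at (355,220), and the meter slot at (258,147). In the top view these are the strip at (185,283), rod (233,296), pad (370,310) with its stop at the lower end (353,347), and slot (516,324).

```bash
cat > h.py <<'E'
import numpy as np,cv2,pickle
def ray(c,p,z):
    K,R,t=c["mtx"],np.array(c["R"]),np.array(c["t"]);C=-R.T@t
    d=R.T@np.linalg.inv(K)@np.array([p[0],p[1],1.]);return (C+d*(z-C[2])/d[2])
def proj(c,X):
    v=c["mtx"]@(np.array(c["R"])@np.array(X)+np.array(c["t"]));return v[:2]/v[2]
E
python3 - <<'E'
from h import *
d=pickle.load(open("im0.pkl","rb"));c=d["top"];s=d["scene"]
for k in d: print(k,-d[k]["R"].T@d[k]["t"])
im=c["pixels"]
def crop(im,x,y,w,h,f): return cv2.resize(im[y:y+h,x:x+w],None,fx=f,fy=f,interpolation=cv2.INTER_CUBIC)
a=crop(im,155,250,120,80,3.3);b=crop(im,330,258,80,105,2.5);e=crop(im,450,270,110,105,2.5)
g=crop(s["pixels"],215,130,160,130,2.5);h=crop(s["pixels"],370,240,110,130,2.5)
W=np.zeros((600,800,3),np.uint8)
W[:a.shape[0],:a.shape[1]]=a;W[:b.shape[0],400:400+b.shape[1]]=b
W[:e.shape[0],610:610+min(190,e.shape[1])]=e[:,:190]
W[270:270+325,0:400]=g[:325];W[270:595,400:675]=h
W=cv2.convertScaleAbs(W,alpha=1.5);cv2.imwrite("pics/c.png",W)
hsv=cv2.cvtColor(im,cv2.COLOR_BGR2HSV)
def rects(x,y,w,h,m,z,n):
    cs,_=cv2.findContours(m[y:y+h,x:x+w].astype(np.uint8),cv2.RETR_EXTERNAL,cv2.CHAIN_APPROX_NONE)
    k=max(cs,key=cv2.contourArea);P=np.array([ray(c,p+np.array([x,y]),z)[:2] for p in k[:,0].astype(float)],np.float32)
    print(n,cv2.contourArea(k),k[:,0].min(0)+[x,y],k[:,0].max(0)+[x,y],cv2.minAreaRect(P))
v=hsv[...,2];print(v[283,185],v[296,233],v[275,210],v[310,370],v[345,355],hsv[324,516],hsv[310,516])
rects(168,270,36,26,v<60,140,"handle");rects(218,285,30,24,v<60,140,"rod")
rects(335,260,75,100,v<45,47,"pad");rects(500,312,35,25,hsv[...,1]>60,120,"slot")
rects(475,280,80,90,(v>100)&(hsv[...,1]<40),120,"hoodtop")
E
```

```text
scene [1149.82481401  633.52613509  766.46285747]
top [ 546.47716539   68.78996235 1226.10488203]
50 57 136 50 104 [ 17 120  85] [111  12 147]
handle 197.5 [174 275] [197 289] ((574.0628051757812, 312.6716613769531), (40.56409454345703, 19.01442527770996), 73.59425354003906)
rod 155.5 [224 289] [240 302] ((548.5444946289062, 227.35549926757812), (29.33983612060547, 23.703960418701172), 89.42333984375)
pad 0.0 [362 337] [362 337] ((464.44366455078125, -15.96521282196045), (0.0, 0.0), 0.0)
slot 47.5 [508 320] [519 328] ((490.3026428222656, -293.35845947265625), (9.830449104309082, 21.378585815429688), 17.574493408203125)
hoodtop 5234.0 [475 280] [554 369] ((490.1661376953125, -294.51141357421875), (145.9265899658203, 168.9341278076172), 87.49789428710938)
```

View pics/c.png

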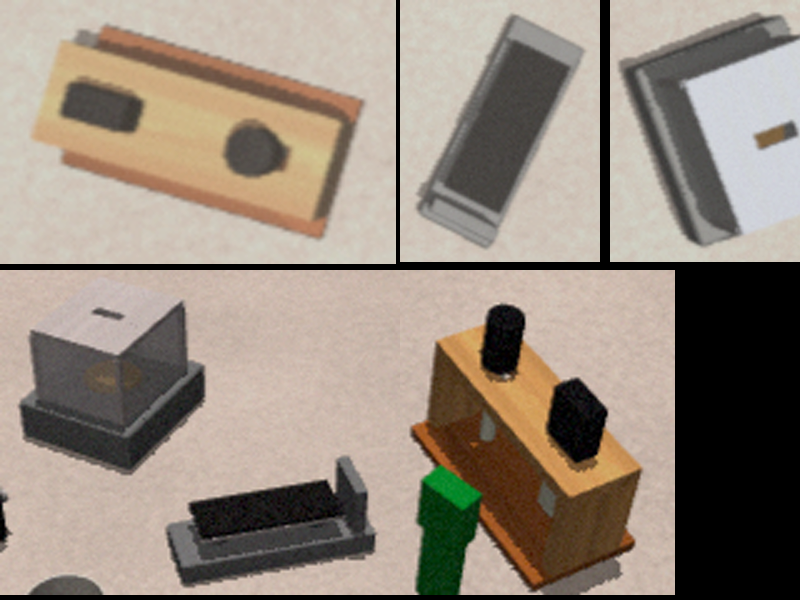

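The crops confirm the layout: the strip's box handle is the left one in the rack, the rod is to its right, the pad runs from its stop (lower left) to the open end (upper right), and the slot is in the white hood top.

```bash
python3 - <<'E'
from h import *
d=pickle.load(open("im0.pkl","rb"));F=4
def rects(nm,x,y,w,h,f,z,n):
    c=d[nm];im=cv2.resize(c["pixels"][y:y+h,x:x+w],None,fx=F,fy=F,interpolation=cv2.INTER_CUBIC)
    hsv=cv2.cvtColor(cv2.GaussianBlur(im,(5,5),0),cv2.COLOR_BGR2HSV).astype(int)
    cs,_=cv2.findContours(f(hsv[...,0],hsv[...,1],hsv[...,2]).astype(np.uint8),cv2.RETR_EXTERNAL,cv2.CHAIN_APPROX_NONE)
    k=max(cs,key=cv2.contourArea)
    P=np.array([ray(c,(p+.5)/F-.5+np.array([x,y]),z)[:2] for p in k[:,0].astype(float)],np.float32)
    r=cv2.minAreaRect(P);print(nm,n,cv2.contourArea(k)/F/F,np.round(r[0],1),np.round(r[1],1),round(r[2],1))
rects("top",160,255,110,70,lambda h,s,v:(h<28)&(s>75)&(v>110),95,"rack")
rects("top",168,270,36,24,lambda h,s,v:v<85,140,"handle")
rects("top",218,285,30,24,lambda h,s,v:v<85,140,"rod")
for T in (60,70,80):rects("top",335,260,75,90,lambda h,s,v:v<T,47,"pad%d"%T)
rects("top",500,312,35,25,lambda h,s,v:v<125,120,"slot")
rects("top",465,270,95,100,lambda h,s,v:v>142,120,"hood")
rects("scene",275,205,95,50,lambda h,s,v:v<22,47,"pad")
rects("scene",240,135,40,20,lambda h,s,v:v<85,120,"slot")
c=d["scene"]
for z in (140,):
  for p in((428,290),(436,284),(452,292)):print(ray(c,p,z))
for X in ((0,0),): pass
E
```

```text
top rack 2991.0 [556.3 271.2] [176.9  68.1] 73.3
top handle 260.0 [574.2 312.4] [43.5 22. ] 73.6
top rod 219.71875 [548.7 226.8] [33.9 28.6] 77.6
top pad60 1587.53125 [521.5 -36.6] [ 50.6 127.6] 63.0
top pad70 1731.84375 [522.9 -33.9] [ 58.4 129.1] 62.9
top pad80 2073.125 [518.8 -31. ] [ 61.5 168.1] 63.0
top slot 125.65625 [ 491.2 -297.1] [13.7 34.2] 19.5
top hood 3022.96875 [ 491.1 -297.5] [117.7  96.7] 19.5
scene pad 777.53125 [520.2 -33.7] [ 51.6 133.1] 62.9
scene slot 22.03125 [ 489.2 -297.3] [11.  31.1] 20.5
[589.72576909 301.14740808 140.        ]
[568.30748678 301.31612646 140.        ]
[563.84511012 331.12195455 140.        ]
```

```bash
cat > plan.py <<'E'
# plan.py x y z yaw(deg of tool y) : row from measured pose (plus known sag dz) to target
import sys,numpy as np
from scipy.spatial.transform import Rotation as R
from station import status
def plan(x,y,z,yaw,cmd=None,sag=0.9):
    o=status.get_obs();p=np.array(o["eef_pos"])+[0,0,sag] if cmd is None else np.array(cmd[:3])
    q=R.from_quat(o["ee_rot"])
    a=np.radians(yaw);Y=np.array([np.cos(a),np.sin(a),0]);Z=np.array([0,0,-1.]);T=R.from_matrix(np.c_[np.cross(Y,Z),Y,Z])
    t=q.inv().apply(np.array([x,y,z])-p)/10;r=(q.inv()*T).as_rotvec()
    print("row",np.round(t,2),np.round(r,3),"pos",np.round(o["eef_pos"],1),"yawY",np.degrees(np.arctan2(*q.apply([0,1,0])[1::-1])).round(2),"q7",o["joints"][6].round(2),"F",np.round(o["wrist_force"],2),"gap",round(o["finger_gap"],1),"t",round(o["time"],2))
if __name__=="__main__": plan(*map(float,sys.argv[1:5]))
E
python3 plan.py 575 315.2 230 -16.8
```

```text
row [-46.7  -21.42   0.98] [-1.000e-03  1.000e-03  1.587e+00] pos [184.4 648.9 238.5] yawY 74.14 q7 -0.06 F [ 0.36 -0.57  0.55] gap 85.4 t 0.1
```

```bash
python3 -m creep '[[[-46.7,-21.4,1.0],[0,0,1.587]],[[-46.7,-21.4,1.0],[0,0,1.587]],[[-46.7,-21.4,1.0],[0,0,1.587]],[[-46.7,-21.4,1.0],[0,0,1.587]],[[-46.7,-21.4,1.0],[0,0,1.587]],[[-46.7,-21.4,1.0],[0,0,1.587]],[[-46.7,-21.4,1.0],[0,0,1.587]],[[-46.7,-21.4,1.0],[0,0,1.587]]]'; python3 plan.py 575 315.2 230 -16.8
```

```text
time: 0.77
eef_pos: [439.0, 431.3, 232.7]
ee_rot: [0.598, 0.801, -0.0, -0.0]
wrist_force: [0.3, 1.0, 0.3]
finger_gap: 85.1
grasp_force: 0.0
row [-15.     9.74   0.35] [-0.     0.     0.581] pos [439.  431.3 232.7] yawY 16.5 q7 -0.4 F [0.29 1.02 0.33] gap 85.1 t 0.77
```

```bash
python3 -m creep '[[[-15,9.7,0.3],[0,0,0.58]],[[-15,9.7,0.3],[0,0,0.58]],[[-15,9.7,0.3],[0,0,0.58]],[[-15,9.7,0.3],[0,0,0.58]],[[-15,9.7,0.3],[0,0,0.58]],[[-15,9.7,0.3],[0,0,0.58]],[[-15,9.7,0.3],[0,0,0.58]],[[-15,9.7,0.3],[0,0,0.58]]]'; python3 plan.py 575 315.2 230 -16.8; python3 - <<'E'
from station import get_image
import pickle,cv2
d={n:get_image(n) for n in("scene","top")};pickle.dump(d,open("im1.pkl","wb"))
import numpy as np
W=np.zeros((480,800,3),np.uint8)
W[:480,:400]=cv2.resize(d["top"]["pixels"][220:340,120:220],(400,480),interpolation=2)
W[:480,400:]=cv2.resize(d["scene"]["pixels"][190:350,370:510],(400,480),interpolation=2)
cv2.imwrite("pics/c1.png",cv2.convertScaleAbs(W,alpha=1.5))
E
```

```text
time: 1.43
eef_pos: [573.3, 318.6, 229.3]
ee_rot: [0.8, 0.6, -0.0, -0.001]
wrist_force: [-0.4, 0.6, -0.0]
finger_gap: 85.4
grasp_force: 0.0
row [-0.28  0.26  0.02] [-0.001  0.     0.01 ] pos [573.3 318.6 229.3] yawY -16.22 q7 -0.6 F [-0.38  0.55 -0.04] gap 85.4 t 1.43
```

View pics/c1.png

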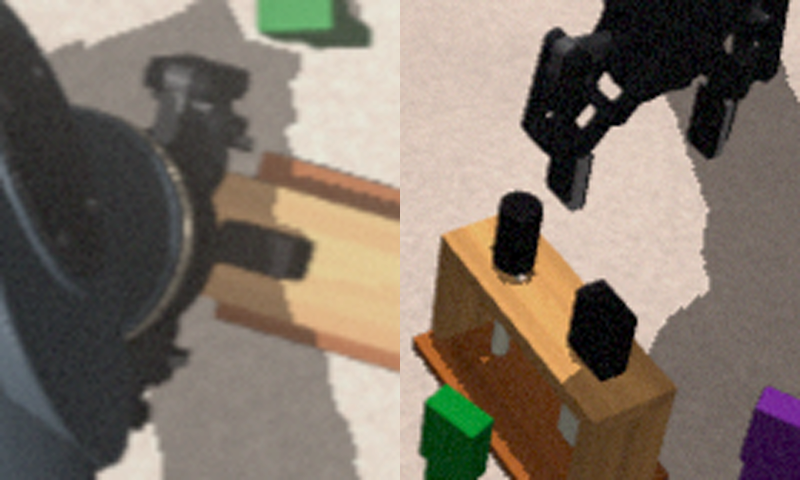

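Fingers straddle the handle, with the rod clear of them. Going down.

```bash
python3 -m creep '[[[0,0,4],[0,0,0]],[[0,0,8],[0,0,0]],[[0,0,8],[0,0,0]],[[0,0,8],[0,0,0]],[[0,0,8],[0,0,0]]]'; python3 plan.py 575 315.2 110 -16.8
```

```text
time: 1.95
eef_pos: [574.8, 318.3, 151.7]
ee_rot: [0.8, 0.6, 0.001, 0.0]
wrist_force: [0.3, -0.7, 0.1]
finger_gap: 85.9
grasp_force: 0.0
row [-0.29  0.1   4.26] [ 0.001 -0.001  0.008] pos [574.8 318.3 151.7] yawY -16.33 q7 -0.57 F [ 0.32 -0.73  0.11] gap 85.9 t 1.95
```

```bash
python3 -m creep '[[[-0.3,0.1,2],[0,0,0.008]],[[-0.3,0.1,4.1],[0,0,0.008]],[[-0.3,0.1,4.1],[0,0,0.008]],[[-0.3,0.1,4.1],[0,0,0.008]],[[-0.3,0.1,4.1],[0,0,0.008]],[[-0.3,0.1,4.1],[0,0,0.008]]]'; python3 plan.py 575 315.2 110 -16.8;python3 -m creep '[[[0,0,0],[0,0,0]],[[0,0,0],[0,0,0]],[[0,0,0],[0,0,0]],[[0,0,0],[0,0,0]],[[0,0,0],[0,0,0]],[[0,0,0],[0,0,0]],[[0,0,0],[0,0,0]],[[0,0,0],[0,0,0]]]' 0; python3 plan.py 575 315.2 110 -16.8
```

```text
time: 2.45
eef_pos: [575.5, 314.9, 111.0]
ee_rot: [0.803, 0.596, 0.002, 0.0]
wrist_force: [0.1, -0.1, 0.1]
finger_gap: 85.6
grasp_force: 0.0
row [ 0.02 -0.06  0.19] [ 0.002 -0.002 -0.001] pos [575.5 314.9 111. ] yawY -16.83 q7 -0.55 F [ 0.07 -0.06  0.1 ] gap 85.6 t 2.45
time: 3.12
eef_pos: [574.4, 314.4, 108.9]
ee_rot: [0.803, 0.596, 0.0, -0.0]
wrist_force: [-1.0, -0.0, 3.1]
finger_gap: 19.3
grasp_force: 58.5
row [ 0.1   0.03 -0.02] [ 0.    -0.    -0.001] pos [574.4 314.4 108.9] yawY -16.84 q7 -0.55 F [-1.02 -0.01  3.11] gap 19.3 t 3.12
```

```bash
python3 -m creep '[[[0,0,-2],[0,0,0]],[[0,0,-5],[0,0,0]],[[0,0,-8],[0,0,0]],[[0,0,-12],[0,0,0]],[[0,0,-15],[0,0,0]],[[0,0,-15],[0,0,0]],[[0,0,-15],[0,0,0]],[[0,0,-15],[0,0,0]]]'; python3 plan.py 480 -14.5 259 -27; python3 - <<'E'
from station import get_image
import pickle,cv2
d={n:get_image(n) for n in("scene","top")};pickle.dump(d,open("im2.pkl","wb"))
import numpy as np
W=np.zeros((480,800,3),np.uint8)
W[:480,:400]=cv2.resize(d["top"]["pixels"][220:340,150:250],(400,480),interpolation=2)
W[:480,400:]=cv2.resize(d["scene"]["pixels"][150:310,370:510],(400,480),interpolation=2)
cv2.imwrite("pics/c2.png",cv2.convertScaleAbs(W,alpha=1.5))
E
```

```text
time: 3.78
eef_pos: [573.9, 314.3, 258.0]
ee_rot: [0.803, 0.596, -0.001, -0.0]
wrist_force: [0.1, -0.6, -1.2]
finger_gap: 19.3
grasp_force: 58.6
row [-3.419e+01  5.400e-01  1.000e-02] [-0.001  0.001  0.177] pos [573.9 314.3 258. ] yawY -16.84 q7 -0.62 F [ 0.13 -0.56 -1.18] gap 19.3 t 3.78
```

View pics/c2.png

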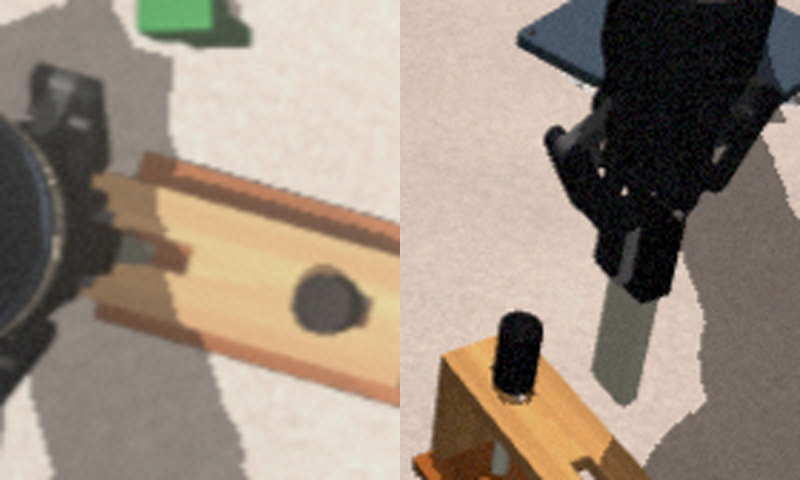

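The picture shows the strip drawn out, upright in the grip (foot at about (625,403) in the crop), with the rod undisturbed. Carrying it over to above the pad's stop end.

```bash
python3 -m creep '[[[-34.2,0.5,0],[0,0,0.177]],[[-34.2,0.5,0],[0,0,0.177]],[[-34.2,0.5,0],[0,0,0.177]],[[-34.2,0.5,0],[0,0,0.177]],[[-34.2,0.5,0],[0,0,0.177]],[[-34.2,0.5,0],[0,0,0.177]],[[-34.2,0.5,0],[0,0,0.177]],[[-34.2,0.5,0],[0,0,0.177]]]';python3 -m creep '[[[0,0,0],[0,0,0]],[[0,0,0],[0,0,0]]]'; python3 plan.py 480 -14.1 170 -27
```

```text
time: 4.55
eef_pos: [480.9, -7.7, 257.9]
ee_rot: [0.853, 0.523, -0.001, -0.0]
wrist_force: [1.0, -0.6, -0.4]
finger_gap: 18.9
grasp_force: 58.8
time: 4.72
eef_pos: [481.3, -8.5, 258.4]
ee_rot: [0.854, 0.52, -0.001, -0.0]
wrist_force: [0.6, 1.2, -0.8]
finger_gap: 19.3
grasp_force: 58.8
row [-0.55  0.15  8.93] [-0.001  0.001 -0.005] pos [481.3  -8.5 258.4] yawY -27.28 q7 -0.3 F [ 0.55  1.22 -0.79] gap 19.3 t 4.72
```

```bash
python3 -m creep '[[[-0.55,0.15,3],[0,0,-0.005]],[[-0.55,0.15,6],[0,0,-0.005]],[[-0.55,0.15,8.9],[0,0,-0.005]],[[-0.55,0.15,8.9],[0,0,-0.005]],[[-0.55,0.15,8.9],[0,0,-0.005]],[[-0.55,0.15,8.9],[0,0,-0.005]],[[-0.55,0.15,8.9],[0,0,-0.005]]]'; python3 plan.py 480 -14.1 170 -27; python3 - <<'E'
from station import get_image
from h import *
d={n:get_image(n) for n in("scene","top")};pickle.dump(d,open("im3.pkl","wb"))
W=np.zeros((480,800,3),np.uint8)
W[:480,:320]=cv2.resize(d["top"]["pixels"][255:375,330:410],(320,480),interpolation=2)
W[:480,320:]=cv2.resize(d["scene"]["pixels"][150:270,260:380],(480,480),interpolation=2)
cv2.imwrite("pics/c3.png",cv2.convertScaleAbs(W,alpha=1.5))
E
```

```text
time: 5.3
eef_pos: [482.4, -11.4, 171.2]
ee_rot: [0.851, 0.525, 0.001, 0.0]
wrist_force: [0.3, -0.0, -0.7]
finger_gap: 19.5
grasp_force: 58.8
row [-0.35 -0.09  0.21] [ 0.002 -0.001  0.006] pos [482.4 -11.4 171.2] yawY -26.67 q7 -0.19 F [ 0.29 -0.01 -0.73] gap 19.5 t 5.3
```

View pics/c3.png

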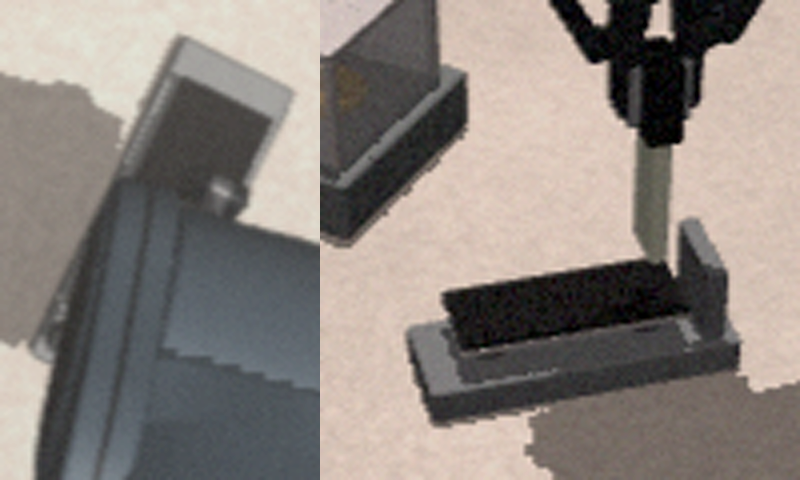

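The strip is upright, close above the pad and clear of the stop; its foot edge runs from (635,242) to (655,262) in the crop.

```bash
python3 - <<'E'
from h import *
d=pickle.load(open("im3.pkl","rb"));c=d["scene"]
a=np.radians(-27);u=np.array([np.cos(a),np.sin(a)]);w=np.array([-u[1],u[0]])
o=lambda p:((p-[260,150])*4+[320,0]).round()
for s in(-15,0,15): print("foot",o(proj(c,[*(np.array([482.4,-11.4])+s*w),77])))
for z in (70,77,84):print(ray(c,(260+325/4,150+252/4),z))
for x,y,z in((-65,25,47),(-65,-25,47),(65,25,47),(65,-25,47),(-74,28,68),(-74,-28,68)):
  p=np.array([521,-35])+x*u+y*w; print(x,y,o(proj(c,[*p,z])))
E
```

```text
foot [638. 232.]
foot [646. 248.]
foot [654. 264.]
[478.57093644 -15.56037136  70.        ]
[485.31756635  -9.03654098  77.        ]
[492.06419625  -2.51271061  84.        ]
-65 25 [690. 308.]
-65 -25 [662. 256.]
65 25 [461. 348.]
65 -25 [440. 293.]
-74 28 [709. 279.]
-74 -28 [677. 220.]
```

```bash
python3 -m creep '[[[-0.3,-0.1,1],[0,0,0.006]],[[-0.3,-0.1,2],[0,0,0.006]],[[-0.3,-0.1,2.6],[0,0,0.006]],[[-0.3,-0.1,2.6],[0,0,0.006]],[[-0.3,-0.1,2.6],[0,0,0.006]],[[-0.3,-0.1,2.6],[0,0,0.006]],[[-0.3,-0.1,2.6],[0,0,0.006]],[[-0.3,-0.1,2.6],[0,0,0.006]]]'; python3 plan.py 480 -14.1 134 -27 
```

```text
time: 6.07
eef_pos: [479.3, -13.8, 144.2]
ee_rot: [0.853, 0.522, 0.0, 0.0]
wrist_force: [0.1, -0.1, -1.0]
finger_gap: 19.6
grasp_force: 58.8
row [0.   0.07 1.11] [ 0.001 -0.    -0.001] pos [479.3 -13.8 144.2] yawY -27.04 q7 -0.16 F [ 0.06 -0.07 -0.99] gap 19.6 t 6.07
```

Baseline is about −0.9 N in z. Pressing down to roughly 7 mm.

```bash
python3 -m creep '[[[0,0,0.4],[0,0,0]],[[0,0,0.6],[0,0,0]],[[0,0,0.6],[0,0,0]],[[0,0,0.6],[0,0,0]]]'; python3 -m creep '[[[0,0,0.2],[0,0,0]],[[0,0,0.4],[0,0,0]],[[0,0,0.4],[0,0,0]],[[0,0,0.4],[0,0,0]],[[0,0,0.4],[0,0,0]],[[0,0,0.4],[0,0,0]]]'; python3 plan.py 573 -61.4 134 -27;python3 plan.py 573 -61.4 134 -27
```

```text
time: 6.4
eef_pos: [479.3, -13.9, 137.8]
ee_rot: [0.853, 0.522, 0.0, 0.0]
wrist_force: [1.5, 0.7, 1.0]
finger_gap: 19.6
grasp_force: 59.1
time: 6.9
eef_pos: [479.2, -13.9, 133.9]
ee_rot: [0.853, 0.522, 0.0, 0.0]
wrist_force: [1.1, -0.5, 1.9]
finger_gap: 19.3
grasp_force: 59.2
row [ 0.03 10.51  0.09] [ 0.    -0.    -0.001] pos [479.2 -13.9 133.9] yawY -27.05 q7 -0.15 F [ 1.11 -0.47  1.88] gap 19.3 t 6.9
row [ 0.03 10.51  0.09] [ 0.    -0.    -0.001] pos [479.2 -13.9 133.9] yawY -27.05 q7 -0.15 F [ 1.11 -0.47  1.88] gap 19.3 t 6.9
```

```bash
python3 -m creep '[[[0,0.5,0],[0,0,0]],[[0,1.0,0],[0,0,0]],[[0,1.5,0],[0,0,0]],[[0,2.0,0],[0,0,0]],[[0,2.5,0],[0,0,0]],[[0,3.0,0],[0,0,0]],[[0,3.5,0],[0,0,0]],[[0,4.0,0],[0,0,0]]]'; python3 plan.py 563.5 -56.8 134 -27
```

```text
time: 7.57
eef_pos: [515.1, -32.3, 133.8]
ee_rot: [0.853, 0.522, -0.0, -0.0]
wrist_force: [-1.5, 0.8, 1.8]
finger_gap: 19.9
grasp_force: 59.2
row [0.02 5.42 0.07] [-0.     0.    -0.001] pos [515.1 -32.3 133.8] yawY -27.05 q7 -0.11 F [-1.46  0.76  1.82] gap 19.9 t 7.57
```

```bash
python3 -m creep '[[[0,0.6,0],[0,0,0]],[[0,1.2,0],[0,0,0]],[[0,1.8,0],[0,0,0]],[[0,2.4,0],[0,0,0]],[[0,3.0,0],[0,0,0]],[[0,3.6,0],[0,0,0]],[[0,4.3,0],[0,0,0]],[[0,5.0,0],[0,0,0]]]';python3 -m creep '[[[0,0.1,0],[0,0,0]],[[0,0.1,0],[0,0,0]],[[0,0.1,0],[0,0,0]]]'; python3 plan.py 563.5 -56.8 250 -27
```

```text
time: 8.23
eef_pos: [559.8, -55.1, 133.8]
ee_rot: [0.853, 0.522, -0.0, 0.0]
wrist_force: [-1.5, 1.5, 1.4]
finger_gap: 19.3
grasp_force: 59.2
time: 8.48
eef_pos: [560.9, -55.7, 134.0]
ee_rot: [0.853, 0.522, 0.001, 0.001]
wrist_force: [2.2, -1.0, 1.5]
finger_gap: 19.4
grasp_force: 59.2
row [  0.02   0.3  -11.51] [ 0.002 -0.    -0.001] pos [560.9 -55.7 134. ] yawY -27.06 q7 -0.08 F [ 2.16 -1.    1.54] gap 19.4 t 8.48
```

Rub complete at x ≈ +45 mm with the pad pressed. Lifting, then going to the slot.

```bash
python3 -m creep '[[[0,0,-3],[0,0,0]],[[0,0,-7],[0,0,0]],[[0,0,-11],[0,0,0]],[[0,0,-12.5],[0,0,0]],[[0,0,-12.5],[0,0,0]],[[0,0,-12.5],[0,0,0]],[[0,0,-12.5],[0,0,0]]]'; python3 plan.py 491 -297.2 258 19.5
```

```text
time: 9.07
eef_pos: [559.3, -54.8, 257.7]
ee_rot: [0.853, 0.522, -0.001, -0.001]
wrist_force: [0.3, -0.2, -1.0]
finger_gap: 19.0
grasp_force: 59.0
row [-24.7    4.93   0.06] [-0.002 -0.    -0.812] pos [559.3 -54.8 257.7] yawY -27.02 q7 -0.18 F [ 0.26 -0.17 -1.01] gap 19.0 t 9.07
```

```bash
python3 -m creep '[[[-24.7,4.9,0],[0,0,-0.812]],[[-24.7,4.9,0],[0,0,-0.812]],[[-24.7,4.9,0],[0,0,-0.812]],[[-24.7,4.9,0],[0,0,-0.812]],[[-24.7,4.9,0],[0,0,-0.812]],[[-24.7,4.9,0],[0,0,-0.812]],[[-24.7,4.9,0],[0,0,-0.812]],[[-24.7,4.9,0],[0,0,-0.812]]]';python3 -m creep '[[[0,0,0],[0,0,0]],[[0,0,0],[0,0,0]],[[0,0,0],[0,0,0]],[[0,0,0],[0,0,0]],[[0,0,0],[0,0,0]]]';python3 plan.py 491 -297.2 225 19.5
```

```text
time: 9.73
eef_pos: [488.7, -301.0, 257.1]
ee_rot: [0.578, 0.816, -0.001, -0.001]
wrist_force: [0.8, 1.3, -0.1]
finger_gap: 19.6
grasp_force: 58.9
time: 10.15
eef_pos: [491.9, -296.4, 258.7]
ee_rot: [0.577, 0.817, 0.0, -0.0]
wrist_force: [-0.3, -0.0, -0.9]
finger_gap: 19.7
grasp_force: 58.9
row [-0.05 -0.11  3.46] [-0.    -0.     0.001] pos [ 491.9 -296.4  258.7] yawY 19.56 q7 0.98 F [-0.32 -0.05 -0.89] gap 19.7 t 10.15
```

```bash
python3 -m creep '[[[-0.05,-0.1,1.5],[0,0,0]],[[-0.05,-0.1,3],[0,0,0]],[[-0.05,-0.1,3.8],[0,0,0]],[[-0.05,-0.1,3.8],[0,0,0]],[[-0.05,-0.1,3.8],[0,0,0]],[[-0.05,-0.1,3.8],[0,0,0]],[[-0.05,-0.1,3.8],[0,0,0]],[[-0.05,-0.1,3.8],[0,0,0]]]';python3 plan.py 491 -297.2 225 19.5
python3 - <<'E'
from station import get_image
from h import *
d={n:get_image(n) for n in("scene","top")};pickle.dump(d,open("im4.pkl","wb"))
W=np.zeros((480,800,3),np.uint8)
W[:480,:320]=cv2.resize(d["top"]["pixels"][265:385,470:550],(320,480),interpolation=2)
W[:480,320:]=cv2.resize(d["scene"]["pixels"][110:170,230:290],(480,480),interpolation=2)
cv2.imwrite("pics/c4.png",cv2.convertScaleAbs(W,alpha=1.5))
E
```

```text
time: 10.82
eef_pos: [491.0, -298.5, 221.5]
ee_rot: [0.577, 0.817, 0.0, 0.001]
wrist_force: [0.2, 0.1, -0.4]
finger_gap: 19.4
grasp_force: 58.9
row [ 0.12  0.05 -0.26] [ 0.001  0.001 -0.   ] pos [ 491.  -298.5  221.5] yawY 19.48 q7 1.0 F [ 0.19  0.09 -0.35] gap 19.4 t 10.82
```

View pics/c4.png

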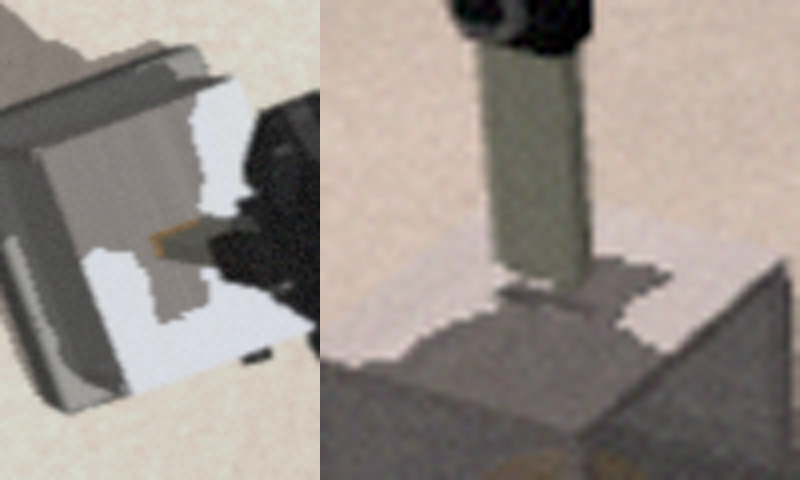

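The strip stands just above the slot: in the scene crop its foot edge runs (497,262)–(582,285) and the slot's near edge (500,290)–(585,308). In the top crop a brown gap shows at the slot's left end (157,245). I'll compare these with predictions.

```bash
python3 - <<'E'
from h import *
from station import status
p=status.get_obs()["eef_pos"];print(p)
d=pickle.load(open("im4.pkl","rb"));a=np.radians(19.5);u=np.array([np.cos(a),np.sin(a)]);w=np.array([-u[1],u[0]])
ot=lambda q:((q-[470,265]+.5)*4-.5).round();os=lambda q:((q-[230,110]+.5)*8-.5+[320,0]).round()
for cn,o in(("top",ot),("scene",os)):
    c=d[cn]
    print(cn,"slot",[list(o(proj(c,[*(np.array([491,-297.3])+6*i*u+16*j*w),120]))) for i in(-1,1) for j in(-1,1)])
    for z in (127.5,165):print("blade",z,[list(o(proj(c,[*(np.array(p[:2])+5*i*u+15*j*w),z]))) for i in(-1,1) for j in(-1,1)])
s=d["scene"];im=cv2.cvtColor(s["pixels"],cv2.COLOR_BGR2GRAY).astype(float)
# blade silhouette edges at rows -> columns, predicted too
for r in(118,122,126,130,134):
    g=np.gradient(cv2.GaussianBlur(im,(1,5),0)[r]);k=np.arange(245,270)
    L=np.argmin(g[245:257])+245;R=np.argmax(g[257:270])+257
    f=lambda i:i+.5*(abs(g[i+1])-abs(g[i-1]))/(2*abs(g[i])-abs(g[i-1])-abs(g[i+1])+1e-9)
    pr=[]
    for i in(-1,1):
        for j in(-1,1):
            z=np.linspace(125,200,200);P=np.array([proj(s,[*(np.array(p[:2])+5*i*u+15*j*w),q]) for q in z]);pr.append(np.interp(-r,-P[:,1][::1],P[:,0]))
    print(r,round(f(L),2),round(f(R),2),"pred",round(min(pr),2),round(max(pr),2))
# top view brown
t=d["top"];x,y=500,312;F=4
for nm,c,m in(("im0",pickle.load(open("im0.pkl","rb"))["top"],0),("im4",t,0)):
    I=cv2.resize(c["pixels"][y:y+25,x:x+35],None,fx=F,fy=F,interpolation=2);h=cv2.cvtColor(I,cv2.COLOR_BGR2HSV)
    M=((h[...,1]>75)&(h[...,0]<30)).astype(np.uint8);yy,xx=np.nonzero(M);print(nm,M.sum()/16,xx.min()/F+x,xx.max()/F+x,yy.min()/F+y,yy.max()/F+y)
v=cv2.resize(t["pixels"][305:345,500:540],None,fx=14,fy=14,interpolation=2)
v2=cv2.resize(s["pixels"][135:155,242:272],None,fx=8,fy=14,interpolation=2)
W=np.zeros((560,800,3),np.uint8);W[:,:560]=v;W[:280,560:]=v2;cv2.imwrite("pics/c5.png",cv2.convertScaleAbs(W,alpha=1.7))
E
```

```text
[ 490.83425774 -298.45408873  221.28969779]
top slot [[np.float64(223.0), np.float64(237.0)], [np.float64(159.0), np.float64(261.0)], [np.float64(213.0), np.float64(212.0)], [np.float64(149.0), np.float64(236.0)]]
blade 127.5 [[np.float64(228.0), np.float64(237.0)], [np.float64(168.0), np.float64(259.0)], [np.float64(220.0), np.float64(216.0)], [np.float64(160.0), np.float64(239.0)]]
blade 165 [[np.float64(258.0), np.float64(241.0)], [np.float64(195.0), np.float64(264.0)], [np.float64(250.0), np.float64(219.0)], [np.float64(187.0), np.float64(243.0)]]
scene slot [[np.float64(507.0), np.float64(282.0)], [np.float64(596.0), np.float64(306.0)], [np.float64(486.0), np.float64(299.0)], [np.float64(574.0), np.float64(324.0)]]
blade 127.5 [[np.float64(505.0), np.float64(261.0)], [np.float64(588.0), np.float64(284.0)], [np.float64(487.0), np.float64(275.0)], [np.float64(570.0), np.float64(298.0)]]
blade 165 [[np.float64(495.0), np.float64(149.0)], [np.float64(580.0), np.float64(172.0)], [np.float64(477.0), np.float64(163.0)], [np.float64(561.0), np.float64(186.0)]]
118 249.2 262.08 pred 248.06 261.08
122 249.65 262.5 pred 248.42 261.37
126 249.92 262.72 pred 248.78 261.65
130 250.2 263.02 pred 249.14 261.94
134 250.76 263.2 pred 249.49 262.23
im0 54.25 508.5 519.25 320.5 328.5
im4 26.75 507.75 529.0 320.25 328.75
```

View pics/c5.png

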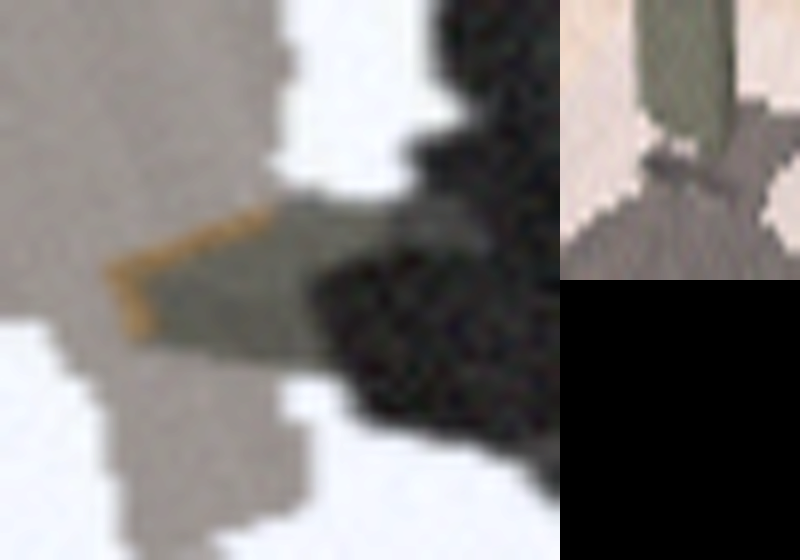

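The slot matches my estimate. The blade is nearly centred in x, and at most 1 mm short along the slot's length. I'll nudge 0.5 mm and lower gently while watching the force.

```bash
python3 -m creep '[[[0.05,0,0],[0,0,0]],[[0.05,0,0.2],[0,0,0]],[[0.05,0,0.4],[0,0,0]],[[0.05,0,0.6],[0,0,0]],[[0.05,0,0.8],[0,0,0]],[[0.05,0,0.8],[0,0,0]],[[0.05,0,0.8],[0,0,0]]]';python3 -m creep '[[[0,0,0.1],[0,0,0]],[[0,0,0.2],[0,0,0]],[[0,0,0.3],[0,0,0]],[[0,0,0.3],[0,0,0]],[[0,0,0.3],[0,0,0]]]';python3 plan.py 491 -297.2 165 19.5
```

```text
time: 11.5
eef_pos: [490.4, -297.8, 212.6]
ee_rot: [0.577, 0.817, -0.0, -0.0]
wrist_force: [0.0, -0.7, -0.4]
finger_gap: 19.7
grasp_force: 58.9
time: 11.92
eef_pos: [490.6, -298.0, 209.8]
ee_rot: [0.577, 0.817, -0.0, 0.0]
wrist_force: [1.1, -0.3, -1.9]
finger_gap: 19.4
grasp_force: 58.9
row [0.06 0.07 4.57] [ 0.  0. -0.] pos [ 490.6 -298.   209.8] yawY 19.48 q7 1.01 F [ 1.1  -0.33 -1.88] gap 19.4 t 11.92
```

No contact force with the foot about 4 mm into the slot. Continuing.

```bash
python3 -m creep '[[[0,0,0.4],[0,0,0]],[[0,0,0.8],[0,0,0]],[[0,0,1.2],[0,0,0]],[[0,0,1.2],[0,0,0]],[[0,0,1.2],[0,0,0]]]'; python3 plan.py 491 -297.2 165 19.5
```

```text
time: 12.33
eef_pos: [490.4, -298.2, 197.4]
ee_rot: [0.577, 0.816, -0.0, -0.0]
wrist_force: [0.4, -2.0, -3.0]
finger_gap: 19.5
grasp_force: 58.7
row [0.07 0.09 3.33] [-0.     0.    -0.001] pos [ 490.4 -298.2  197.4] yawY 19.47 q7 1.01 F [ 0.42 -1.96 -2.96] gap 19.5 t 12.33
```

```bash
for i in 1 2 3; do python3 -m creep '[[[0,0,0],[0,0,0]],[[0,0,0],[0,0,0]]]' | grep -E 'eef|wrist'; done
```

```text
eef_pos: [490.4, -298.1, 197.8]
wrist_force: [1.5, -3.1, -2.8]
eef_pos: [490.4, -298.1, 197.8]
wrist_force: [1.5, -4.2, -1.9]
eef_pos: [490.5, -298.1, 197.9]
wrist_force: [0.9, -4.6, -2.6]
```

The blade is lightly touching the slot's +y end, so I'll ease it 0.6 mm the other way and continue.

```bash
python3 -m creep '[[[-0.06,0,0],[0,0,0]],[[-0.06,0,0.4],[0,0,0]],[[-0.06,0,0.8],[0,0,0]],[[-0.06,0,1.0],[0,0,0]],[[-0.06,0,1.0],[0,0,0]],[[-0.06,0,1.0],[0,0,0]]]';  python3 plan.py 491 -297.2 165 19.5
```

```text
time: 13.33
eef_pos: [490.7, -298.3, 187.5]
ee_rot: [0.577, 0.817, -0.0, -0.0]
wrist_force: [0.8, -1.5, -2.6]
finger_gap: 19.8
grasp_force: 58.8
row [0.09 0.07 2.34] [-0. -0. -0.] pos [ 490.7 -298.3  187.5] yawY 19.49 q7 1.02 F [ 0.81 -1.47 -2.58] gap 19.8 t 13.33
```

```bash
python3 -m creep '[[[-0.02,0,0.4],[0,0,0]],[[-0.02,0,0.8],[0,0,0]],[[-0.02,0,1.2],[0,0,0]],[[-0.02,0,1.6],[0,0,0]],[[-0.02,0,2.0],[0,0,0]],[[-0.02,0,2.3],[0,0,0]],[[-0.02,0,2.3],[0,0,0]],[[-0.02,0,2.3],[0,0,0]]]';python3 -m creep '[[[0,0,0],[0,0,0]],[[0,0,0],[0,0,0]],[[0,0,0],[0,0,0]],[[0,0,0],[0,0,0]],[[0,0,0],[0,0,0]],[[0,0,0],[0,0,0]]]'
python3 - <<'E'
from station import get_image
from h import *
d={n:get_image(n) for n in("scene","top")};pickle.dump(d,open("im6.pkl","wb"))
W=np.zeros((480,800,3),np.uint8)
W[:480,:320]=cv2.resize(d["top"]["pixels"][150:330,150:270],(320,480),interpolation=2)
W[:480,320:]=cv2.resize(d["scene"]["pixels"][115:215,215:315],(480,480),interpolation=2)
cv2.imwrite("pics/c6.png",cv2.convertScaleAbs(W,alpha=1.7))
E
```

```text
time: 14.0
eef_pos: [490.5, -298.5, 164.5]
ee_rot: [0.577, 0.817, -0.0, -0.0]
wrist_force: [0.7, -0.7, -1.4]
finger_gap: 19.3
grasp_force: 58.9
time: 14.5
eef_pos: [490.8, -298.5, 164.9]
ee_rot: [0.577, 0.817, 0.0, -0.0]
wrist_force: [-0.5, -1.4, -0.8]
finger_gap: 19.6
grasp_force: 58.9
```

View pics/c6.png

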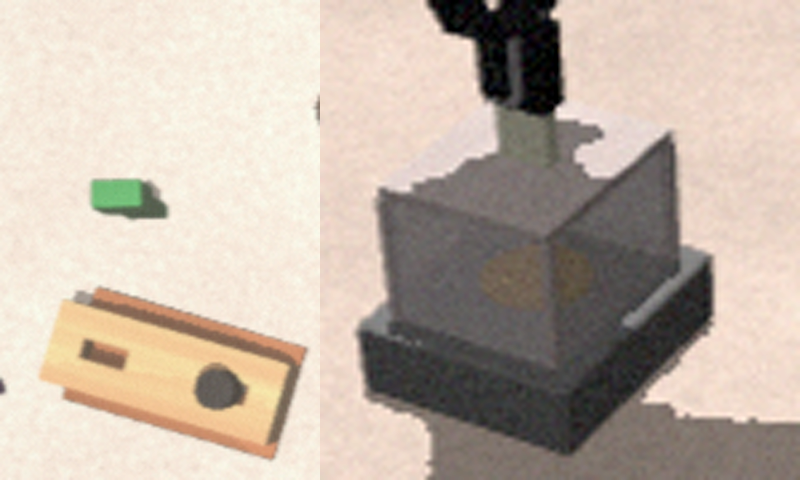

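The blade is through the hood's slot with the handle about 30 mm above the top, so the foot is about 50 mm down. Wrist forces are near zero, and the rod is still in its rack.

```bash
python3 -c "
from station import order
print(order.hand_in())"
```

```text
the job is handed in; nothing more can be done
None
```

The job is handed in, verdict not shown: the strip was rubbed along the pressed pad from the stop end to the open end, and is now held still and upright in the hood's slot, its foot about 20 mm above the plate.

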